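Unlock the tilting scrap bin and park its pin

ROBOT

A 6-joint arm with a two-finger parallel gripper is mounted at the origin on the work surface. World frame = base frame: x ahead of the robot, y to its left, z up, the work surface at z = 0. Lengths are in m, angles in degrees, forces in N, time in s.
With the tool pointing down it reaches from about 0.35 to 0.85 m from the base axis. Payload 8.1 kg.
Tool frame: the origin (TCP) lies between the finger pads; the fingertips stand 17 mm ahead of it and the grasp point (between the pads) lies 2 mm behind it; z points along the fingers, x is the direction in which the jaws open and shut, and the axes are right-handed (so a half turn about z gives the same grasp; the last joint's range is limited). The gripper opens to 93 mm and grips with 3 to 60 N. Pads are 15 mm wide; open, the fingers measure 128 mm over their backs; the gripper's body (75 mm by 188 mm) begins 65 mm behind the grasp point.
Start: joints at [64.091, 7.471, 85.268, -0, 87.261, -4.893], TCP at [0.215, 0.56, 0.236] pointing down, gripper open.
Joint ranges: [-169.43, 169.43], [-51.17, 129.36], [1.28, 143.12], [-76.62, 256.62], [0, 156.53], [-152.29, 152.29]. Speed limits (degrees/s): [136.94, 136.94, 159.86, 180, 180, 180].

INTERFACE

Orientations are given as [roll, pitch, yaw] about the fixed x, y, z axes, in that order (R = Rz(yaw) Ry(pitch) Rx(roll)).
In Python, from bench import manip, get_state, read_camera, camera_params gives the robot as it stands. Calls block until the motion is done:
- manip.move_pose(position, orientation): joint-space move of the TCP to a pose.
- manip.move_l(position, orientation=None, vel=0.15, contact_N=None): straight line of the TCP; orientation=None keeps the orientation; vel is the mean speed in m/s. With contact_N (N) it stops when the force on the tool has changed by that much, and returns True; else False.
- manip.move_joints(angles): joint-space move.
- manip.let_go() and manip.grasp(squeeze=None): open the fingers fully, or close them until they stop; squeeze is the grip in N (None keeps the last).
- manip.sleep(seconds).
- manip.solve_ik(position, orientation): joint angles nearest the present ones, or None.
- get_state(): the state.
- read_camera(name): name is "side" or "top"; returns (picture, depth): 420x560x3 uint8, red, green, blue; 420x560 float32, m along the optical axis (not along the pixel's ray), 0 where there is no reading.
- camera_params(name): a dict with "mtx" (3x3 intrinsics, pixels), "eye" and "rotation" of the camera in the world. Camera axes: x right, y down, z forward; pixel columns grow to the right and rows downward; lengths in m; the calibration is good to about 2 mm. A picture is of the moment at which its call begins. camera_params takes no time and is no camera call.
A pose or a line that the arm cannot do raises manip.PlanningError and nothing moves.
- manip.sign_off(): hands the job in, once; it reports no verdict.
The state is a dict: "clock": time; "joint_pos": joint angles; "dq": joint speeds; "tau": joint torques, N m; "position": TCP position; "tcp_rot": TCP orientation; "wrist_force": force on the tool from outside, world axes, zero at the start; "moment": the same for the moment, N m; "finger_gap": finger opening in m.
Only numpy, scipy, OpenCV 4.12 (cv2) and the standard library are available. Lean on these libraries where they do the work, as an engineer would, in place of code of your own. Each camera call takes 0.05 s, during which the arm holds its last target.

TASK

Unlock the tilting tin scrap bin: draw its red lock pin up out of the bore and park it upright in the open side notch of the bin's own green bracket, hanging by its collar, and let go. Leave the black pin of the pulley in its bore, and do not knock over the cracked milk-glass tube shield.

Things in the scene. Friction and masses are not known exactly. Their poses are not given: they have to be found in the camera images.
- bin_pin: Red lock pin, 200 g, hanging upright and unlatched in an 18 mm bore of the green bracket. Steel shaft 14 mm diameter, 55 mm long; red collar 52 mm diameter, 6 mm thick; red knob 22 mm diameter, 6 to 44 mm above the origin. Origin: centre of the collar's underside, z up, shaft below. Lift 56 mm or more to free it. Bin rim: 85 mm off toward the bin, 67 mm above bracket top.
- bin_notch (a point): Notch of the fixed green bracket, on the robot's side of the tin bin: a 30 mm wide slot through its flat top (70 mm above bench), open below and at its right (-y) side. Point: bracket-top level, mid-width, 22 mm from closed end, 25 mm from mouth; the parked pin's origin comes here, lowered from above. z up, x to the bin, y along the slot to its closed end and the bore (72 mm away).
- pulley_pin: Bystander: black lock pin, same shape, size and origin as the red one, in the bore of the light grey metal bracket in front of the cast-iron pulley wheel on the other half of the bench; that bracket has a like notch. Leave it alone.
- tube_shield: Bystander: cracked milk-glass tube shield, an open white cup 46 mm diameter, 95 mm tall, standing upright on the bench between the two brackets; origin at the centre of its underside, z up.
Not all that is in view belongs to the job. Of the things like the bin_pin, leave any that is brown or pink; of the rest the smaller one is meant.

How it is judged:
By the outcome, as a careful person would: the job done as asked, in the order asked, and still so for the second after the job is handed in, with the robot touching nothing.
It also fails if it takes over 32 s, if anything falls off the work surface, if the arm or the gripper's body presses on something with over 40 N, if the wrist force passes 120 N, or if a joint passes its speed limit or range.

## Working session

There is one attempt and no reset: what is moved stays moved. The work goes in short steps, each a Python script; the robot and the scene stay as the last script left them, time stands still between calls to the robot, and variables do not carry over. Pictures are saved under pics/ and viewed, and the job is handed in when it is done.

```bash
mkdir -p pics; ls
python3 - <<'E'
from bench import *
import cv2,numpy as np
for n in("side","top"):
    p,d=read_camera(n); np.savez(f"{n}0.npz",p=p,d=d)
    cv2.imwrite(f"pics/{n}0.png",p[:,:,::-1]); c=camera_params(n); print(n,c)
print(get_state())
E
```

```text
pics
side {'mtx': array([[391.77121314,   0.        , 280.01719539],
       [  0.        , 391.77121314, 211.43198739],
       [  0.        ,   0.        ,   1.        ]]), 'eye': array([ 0.34746695, -0.62762939,  0.59566508]), 'rotation': array([-127.27354143,    1.23327244,  -10.90846666])}
top {'mtx': array([[545.90928089,   0.        , 278.46560465],
       [  0.        , 545.90928089, 216.85090434],
       [  0.        ,   0.        ,   1.        ]]), 'eye': array([0.21887488, 0.04342777, 1.42278032]), 'rotation': array([-169.00401122,    0.55203012,  -89.26085759])}
{'clock': 0.1, 'joint_pos': array([ 6.40902796e+01,  7.51119275e+00,  8.53218855e+01, -1.16272115e-03,
        8.72609530e+01, -4.89548441e+00]), 'dq': array([-0.00485189,  0.10548698, -0.19762181,  0.0543629 ,  0.02099166,
       -0.08230235]), 'tau': array([ 1.32821286e-03, -5.61343038e+01, -4.93094087e+01,  7.70263933e-02,
        2.92349397e-02, -1.12293637e-05]), 'position': array([0.21496164, 0.55966292, 0.23469909]), 'tcp_rot': array([-1.79993133e+02,  9.37874041e-02,  6.89858261e+01]), 'wrist_force': array([-0.44410642,  0.36460219,  0.39877072]), 'moment': array([0.02951059, 0.06208923, 0.01537304]), 'finger_gap': 0.09314062148195643}
```

View pics/side0.png

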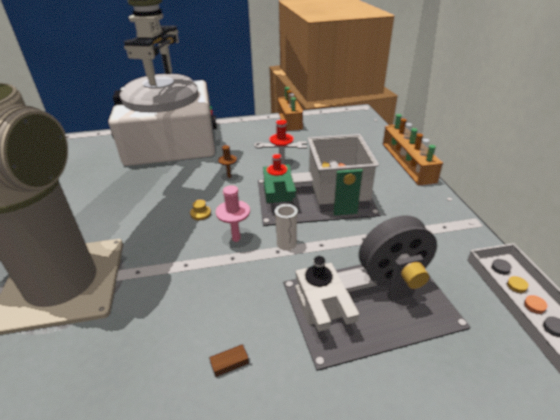

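View pics/top0.png

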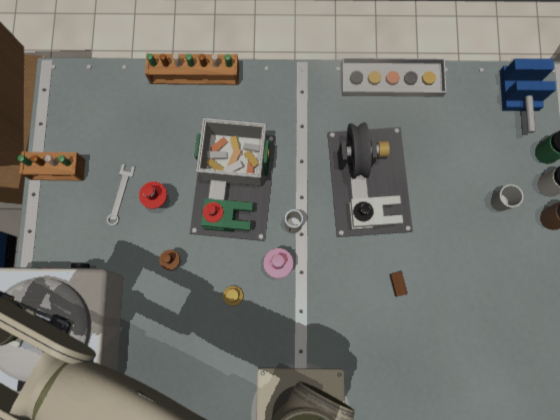

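The red pin in the green bracket (top view ≈(212,211), side ≈(277,165)) is the target. A bigger red decoy stands loose at top (152,195). The notch opens to image right (-y), with the cup at (293,219) close to its mouth. Next I'll look at enlarged crops.

```bash
cat > h.py <<'E'
import numpy as np,cv2
from scipy.spatial.transform import Rotation as R
from bench import *
def cam(n):
    c=camera_params(n); return c["mtx"],np.array(c["eye"]),R.from_euler("xyz",c["rotation"],degrees=True).as_matrix()
def ray(n,u,v):
    K,e,M=cam(n); d=M@np.array([(u-K[0,2])/K[0,0],(v-K[1,2])/K[1,1],1]); return e,d
def dep(n,u,v,d): e,r=ray(n,u,v); return e+r*d
def atz(n,u,v,z): e,r=ray(n,u,v); return e+r*(z-e[2])/r[2]
def tri(a,b):
    e1,d1=ray("top",*a);e2,d2=ray("side",*b)
    t=np.linalg.lstsq(np.c_[d1,-d2],e2-e1,rcond=None)[0]
    p,q=e1+d1*t[0],e2+d2*t[1]; return (p+q)/2,np.linalg.norm(p-q)
def proj(n,P):
    K,e,M=cam(n); p=K@(M.T@(np.array(P)-e)); return p[:2]/p[2]
def crop(img,x0,y0,w,h,s,f):
    c=cv2.resize(img[y0:y0+h,x0:x0+w,::-1],None,fx=s,fy=s,interpolation=cv2.INTER_CUBIC)
    for i in range(0,w,10): cv2.putText(c,str(x0+i),(i*s,10),0,.35,(255,255,255),1); cv2.line(c,(i*s,12),(i*s,18),(255,255,255),1)
    for i in range(0,h,10): cv2.putText(c,str(y0+i),(0,i*s+4),0,.35,(255,255,255),1); cv2.line(c,(24,i*s),(30,i*s),(255,255,255),1)
    cv2.imwrite("pics/"+f,c)
E
python3 - <<'E'
from h import *
t=np.load("top0.npz");s=np.load("side0.npz")
crop(t["p"],190,170,120,75,6,"top0c.png"); crop(s["p"],245,130,100,75,8,"side0c.png")
E
```

```text
(no output)
```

View pics/top0c.png

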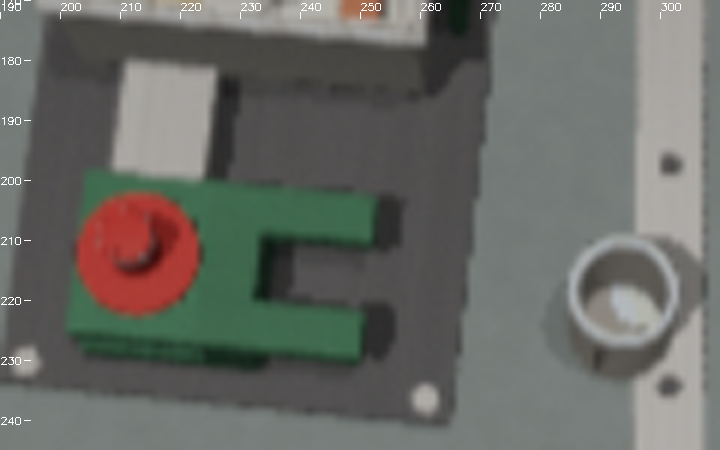

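View pics/side0c.png

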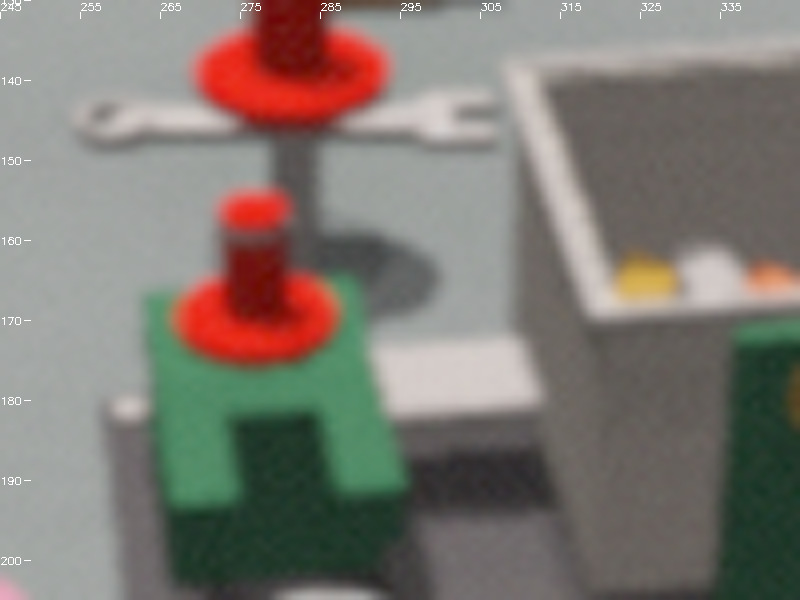

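Run:
```python
from h import *
np.set_printoptions(precision=4,suppress=True)
pts=dict(knob=((211.8,209.7),(277,156.4)),collar=((213,212.3),(277.1,169.75)),
cb=((233.7,209.3),(284.75,181.6)),cr=((232.3,219.7),(274,182.25)),mb=((252,210.5),(286.6,191.5)),mr=((250.3,222),(275.4,192.1)),
ob=((253,203),(295.7,191.4)),orr=((250.2,229.8),(266,193)))
for k,(a,b) in pts.items(): p,e=tri(a,b); print(k,p,e, "top@z.07",atz("top",*a,.07),"side",atz("side",*b,.07))
t=np.load("top0.npz");s=np.load("side0.npz")
for n,u,v in(("top",228,215),("top",240,205),("top",216,218),("top",211,209),("side",269,187),("side",291,187),("side",277,156),("side",270,171),("top",226,152)):
    d=(t if n=="top" else s)["d"][v,u]; print(n,u,v,dep(n,u,v,d))
# collar/knob fits by plane
print("collar top", atz("top",213,212.3,.076),atz("side",277.1,169.75,.076))
print("knob", atz("top",211.8,209.7,.114),atz("side",277,156.4,.114))
# bracket edges (top-level) from top picture
L=[(204,198.5),(252.7,202.8),(250.2,229.8),(201.2,225)]
for a in L: print(atz("top",*a,.07))
print("cup rim",atz("top",293.8,218.5,.095))
```

```text
knob [0.4914 0.2232 0.1118] 0.003617959220922142 top@z.07 [0.4981 0.229  0.07  ] side [0.5058 0.2972 0.07  ]
collar [0.4919 0.2255 0.0718] 0.0016702053635487188 top@z.07 [0.4915 0.2257 0.07  ] side [0.4933 0.2287 0.07  ]
cb [0.5013 0.1738 0.067 ] 0.0018330698362878752 top@z.07 [0.4998 0.1735 0.07  ] side [0.5014 0.1694 0.07  ]
cr [0.4746 0.1765 0.0671] 0.0022273959019268683 top@z.07 [0.4729 0.1763 0.07  ] side [0.4751 0.1724 0.07  ]
mb [0.4973 0.1271 0.0694] 5.43265534808742e-06 top@z.07 [0.4972 0.1271 0.07  ] side [0.4971 0.1262 0.07  ]
mr [0.4693 0.1307 0.069 ] 0.0031628818118610053 top@z.07 [0.4675 0.1307 0.07  ] side [0.4707 0.1296 0.07  ]
ob [0.5181 0.125  0.0676] 0.0018180628740054213 top@z.07 [0.5167 0.1249 0.07  ] side [0.5183 0.1219 0.07  ]
orr [0.4479 0.1305 0.0701] 0.0007092666957842939 top@z.07 [0.4476 0.1305 0.07  ] side [0.4483 0.1308 0.07  ]
top 228 215 [0.4849 0.1875 0.0699]
top 240 205 [0.5102 0.1575 0.0743]
top 216 218 [0.4758 0.2169 0.0755]
top 211 209 [0.4912 0.2253 0.1122]
side 269 187 [0.4598 0.156  0.0689]
side 291 187 [0.5117 0.1442 0.069 ]
side 277 156 [0.4935 0.2252 0.1121]
side 270 171 [0.4732 0.2184 0.0751]
top 226 152 [0.661  0.2013 0.0386]
collar top [0.4903 0.2249 0.076 ] [0.4916 0.2189 0.076 ]
knob [0.4891 0.223  0.114 ] [0.4926 0.2198 0.114 ]
[0.527  0.2499 0.07  ]
[0.5172 0.1257 0.07  ]
[0.4476 0.1305 0.07  ]
[0.4585 0.2543 0.07  ]
cup rim [0.473  0.0215 0.095 ]
```

Run:
```python
from h import *
np.set_printoptions(precision=4,suppress=True)
t=np.load("top0.npz")
for u,v in((152,189),(152,193),(160,200),(278,257),(293,212)): print(u,v,dep("top",u,v,t["d"][v,u]))
O=[180,0,85.25]
manip.move_pose([.4915,.2245,.20],O); s=get_state(); print(s["clock"],s["position"],s["tcp_rot"],s["joint_pos"])
p,d=read_camera("side"); cv2.imwrite("pics/side1.png",p[:,:,::-1]); crop(p,220,70,110,120,5,"side1c.png")
p,d=read_camera("top"); crop(p,150,150,130,100,6,"top1c.png")
```

```text
152 189 [0.5342 0.3673 0.1364]
152 193 [0.5251 0.3677 0.1326]
160 200 [0.5181 0.3579 0.0872]
278 257 [0.3711 0.0588 0.1431]
293 212 [0.4935 0.0233 0.0746]
1.7 [0.4913 0.2253 0.2001] [179.9944  -0.0221  85.2797] [ 19.1828  -0.665   97.454    0.018   83.1969 -66.099 ]
```

View pics/side1c.png

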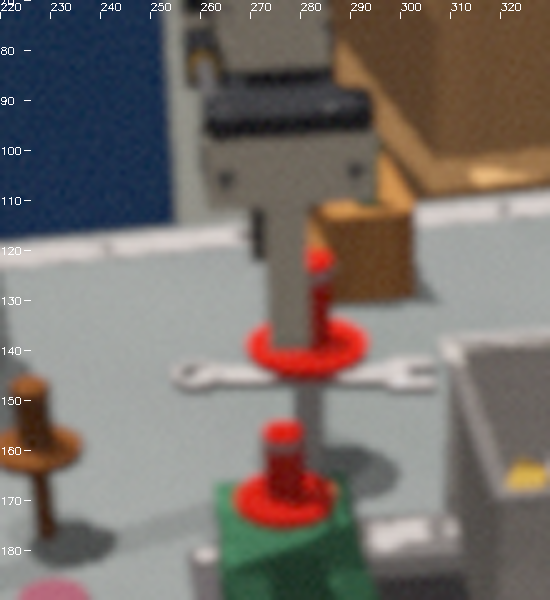

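View pics/top1c.png

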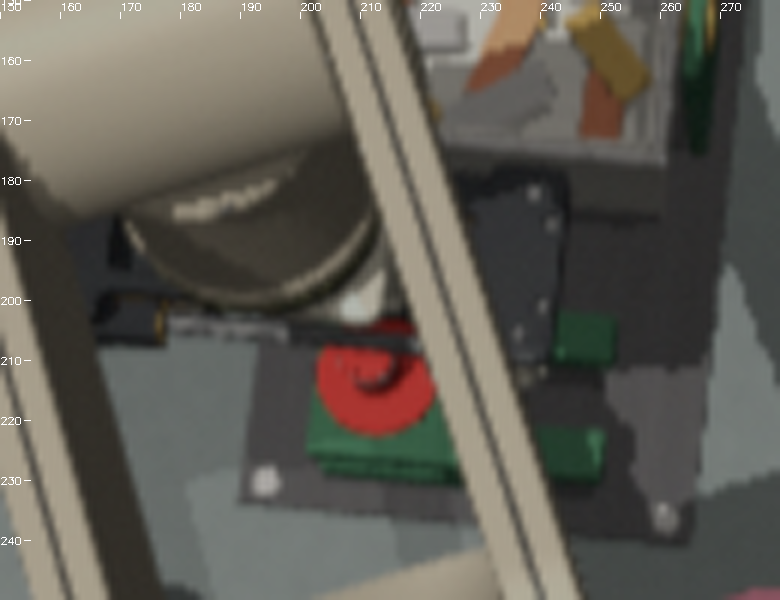

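The near finger tip shows at side (276,139), directly above the knob at (277,156), and the decoy is clear of the fingers. Next I'll check the projection against the calibration, then descend, grasp gently and look at the forces.

Run:
```python
from h import *
np.set_printoptions(precision=4,suppress=True)
print(proj("side",[.4913,.2253-.055,.183]))
s=get_state(); print(s["position"],s["wrist_force"])
c=manip.move_l([.4915,.2245,.098],[180,0,85.25],vel=.1,contact_N=6); s=get_state(); print(c,s["clock"],s["position"],s["wrist_force"])
if not c:
    manip.grasp(15); s=get_state(); print(s["clock"],s["position"],s["wrist_force"],s["moment"],s["finger_gap"])
    p,d=read_camera("side"); crop(p,220,70,110,120,5,"side2c.png")
```

```text
[279.631  140.2999]
[0.4912 0.2254 0.2001] [-0.2908  0.4692 -0.072 ]
False 2.9667 [0.4921 0.2247 0.0989] [ 0.7192 -0.338  -0.2928]
4.0667 [0.4915 0.2246 0.098 ] [ 0.1427  0.4446 -0.5836] [ 0.1062 -0.0271 -0.0338] 0.02172456452418454
```

View pics/side2c.png

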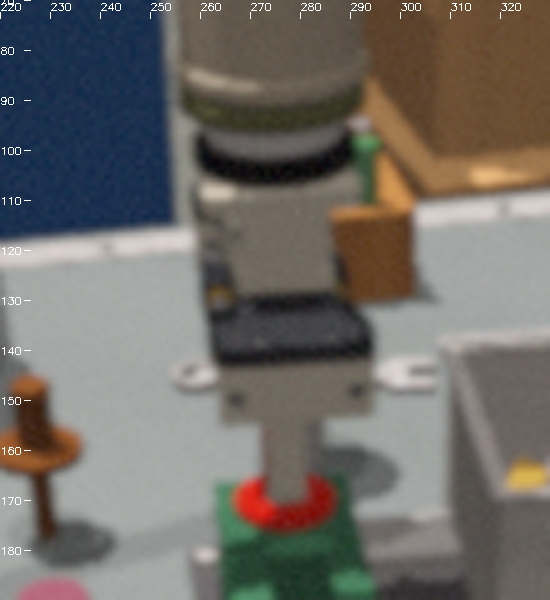

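The gap of 21.7 mm matches the 22 mm knob. Side forces are under 0.5 N and the finger sits centred over the collar at (277,170). Now I'll lift.

Run:
```python
from h import *
np.set_printoptions(precision=4,suppress=True)
O=[180,0,85.25]
manip.grasp(30)
c=manip.move_l([.4915,.2245,.112],O,vel=.06,contact_N=12); s=get_state(); print(c,s["clock"],s["position"],s["wrist_force"],s["finger_gap"])
if not c:
    c=manip.move_l([.4915,.2245,.175],O,vel=.1,contact_N=12); s=get_state(); print(c,s["clock"],s["position"],s["wrist_force"],s["finger_gap"])
p,d=read_camera("side"); crop(p,220,70,110,130,5,"side3c.png")
p,d=read_camera("top"); crop(p,180,150,130,100,6,"top3c.png")
```

```text
False 4.7167 [0.4919 0.2245 0.1127] [-0.2832 -0.0867 -1.6932] 0.02163035681723431
False 5.5 [0.4911 0.2244 0.1743] [ 0.1336  0.2234 -2.0344] 0.021542847678606116
```

View pics/side3c.png

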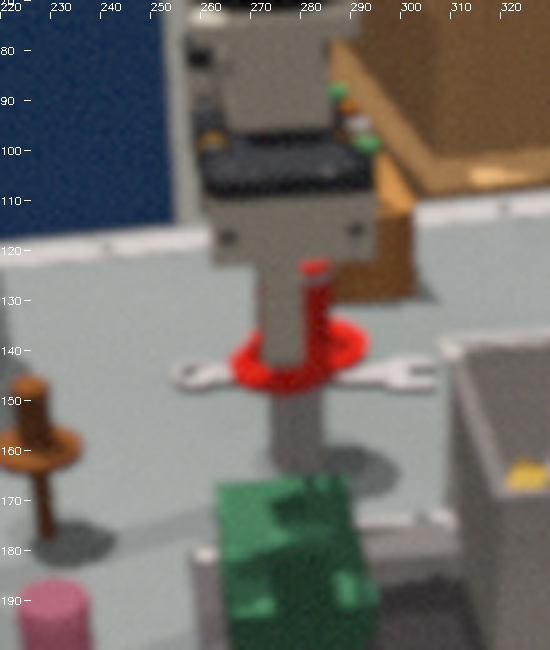

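View pics/top3c.png

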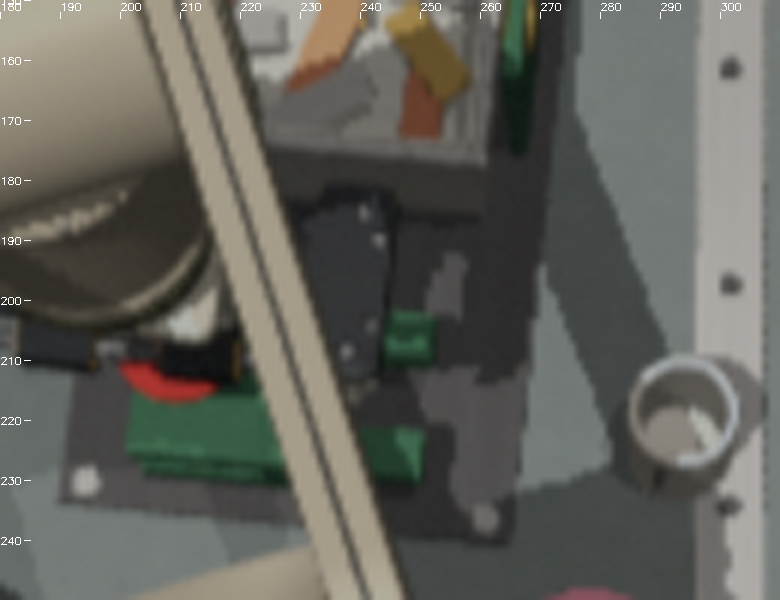

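The pin is held (Fz −2 N, 200 g) and upright, with its collar at side (278,142). Its shaft end at (277,164) is above the bracket. Next I'll shift 72 mm along the slot.

Run:
```python
from h import *
np.set_printoptions(precision=4,suppress=True)
O=[180,0,85.25]
manip.move_l([.4855,.1525,.175],O,vel=.08); manip.sleep(.2); s=get_state(); print(s["clock"],s["position"],s["wrist_force"])
p,d=read_camera("side"); crop(p,220,100,110,110,5,"side4c.png")
p,d=read_camera("top"); crop(p,180,150,130,100,6,"top4c.png")
```

```text
6.85 [0.4855 0.1529 0.175 ] [-0.7045 -0.0333 -1.6598]
```

View pics/side4c.png

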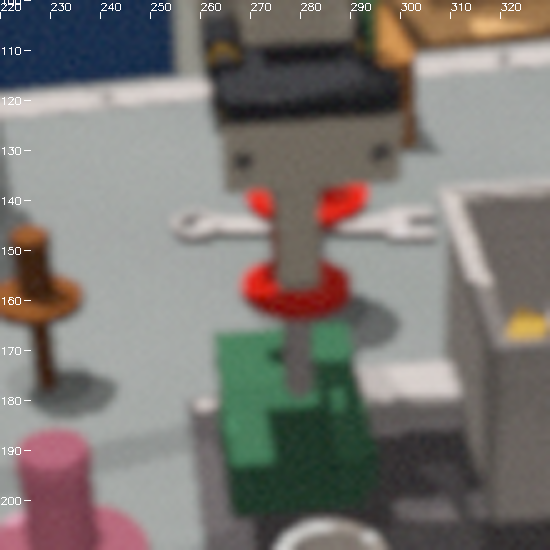

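View pics/top4c.png

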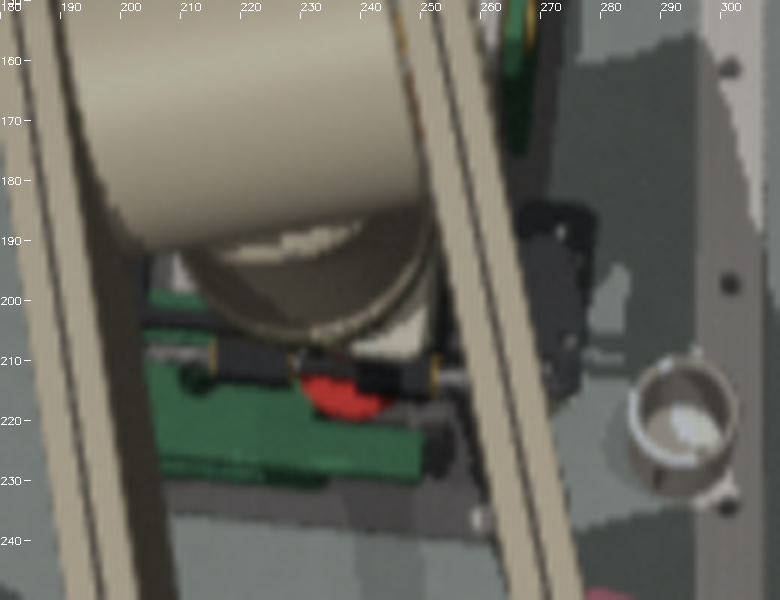

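Run:
```python
from h import *
np.set_printoptions(precision=2,suppress=True)
for z in (.147,.092,.07): print(z,proj("side",[.4855,.1525,z]),proj("side",[.4915,.2245,z]))
for P in ([.5006,.1535,.07],[.4705,.1535,.07]): print(proj("side",P))
```

```text
0.147 [278.96 158.2 ] [275.87 143.66]
0.092 [279.49 178.42] [276.47 163.2 ]
0.07 [279.7  186.11] [276.7  170.66]
[285.72 185.12]
[273.53 186.64]
```

The shaft tip at (278.5,178) is within 1 px (about 2 mm) of the prediction, and the slot spans 274.6 to 285.8, so it will clear both sides by at least 5 mm. Lowering now with contact detection.

Run:
```python
from h import *
np.set_printoptions(precision=4,suppress=True)
O=[180,0,85.25]
x,y=.4863,.1525
c=manip.move_l([x,y,.104],O,vel=.06,contact_N=5); s=get_state(); print(c,s["clock"],s["position"],s["wrist_force"])
if not c:
    c=manip.move_l([x,y,.093],O,vel=.02,contact_N=4); s=get_state(); print(c,s["clock"],s["position"],s["wrist_force"],s["finger_gap"])
p,d=read_camera("side"); crop(p,220,100,110,110,5,"side5c.png")
```

```text
False 8.2833 [0.4867 0.1526 0.1046] [-0.8093  0.2189 -1.9665]
True 8.6833 [0.4866 0.1526 0.0976] [ 0.1958 -0.196   3.4884] 0.02152702878967848
```

View pics/side5c.png

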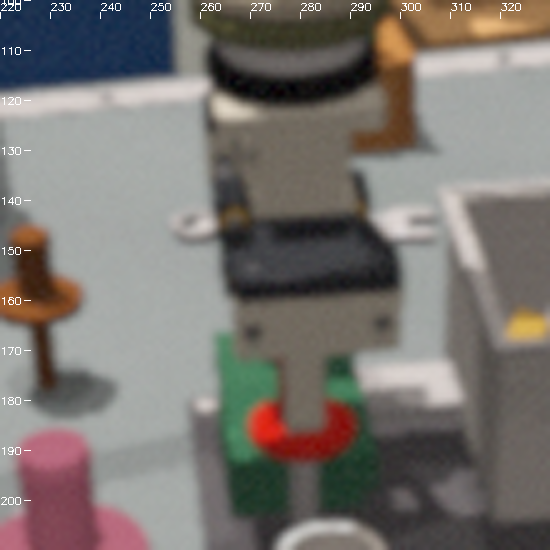

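Contact came at TCP z=0.0976, exactly the seated height. The collar lies flat on the bracket at (279,186) with the shaft in the slot below. I'll release, retreat and check.

Run:
```python
from h import *
np.set_printoptions(precision=4,suppress=True)
O=[180,0,85.25]
manip.let_go(); s=get_state(); print(s["clock"],s["position"],s["finger_gap"],s["wrist_force"])
p=s["position"]
manip.move_l([.4863,.1525,.23],O,vel=.12); manip.move_pose([.3,.45,.26],[180,0,69]); manip.sleep(.3)
s=get_state(); print(s["clock"],s["wrist_force"])
p,d=read_camera("side"); crop(p,225,110,140,110,5,"side6c.png"); cv2.imwrite("pics/side6.png",p[:,:,::-1])
p,d=read_camera("top"); crop(p,190,170,120,75,6,"top6c.png"); cv2.imwrite("pics/top6.png",p[:,:,::-1]); np.savez("top6.npz",p=p,d=d)
```

```text
9.95 [0.4857 0.1524 0.0969] 0.09307808569882635 [-0.5989  1.1303  0.2207]
12.8333 [-0.4615 -0.3382  0.2828]
```

View pics/side6c.png

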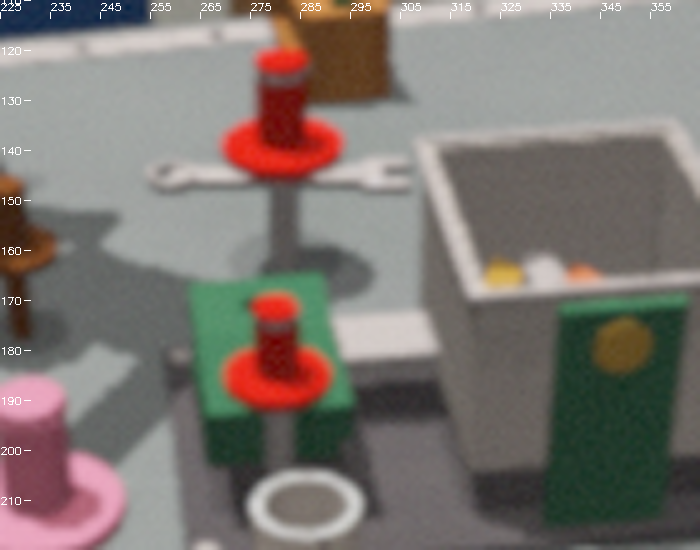

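View pics/top6.png

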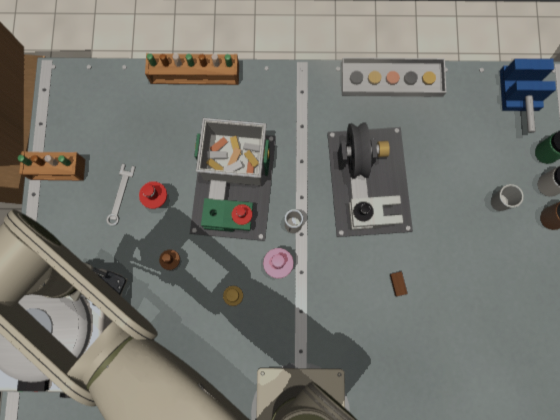

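View pics/top6c.png

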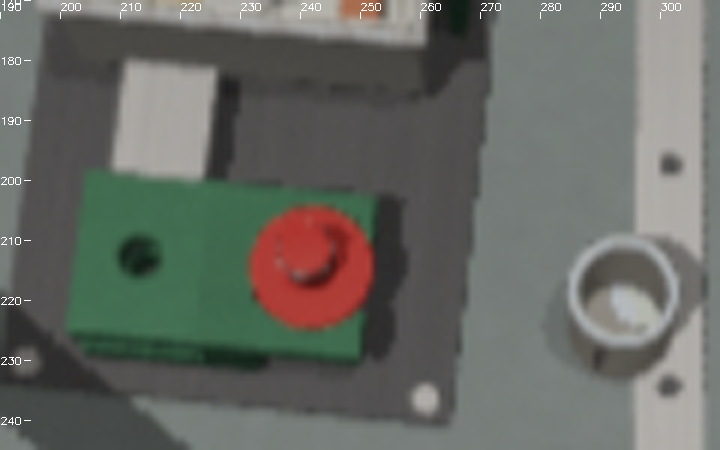

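The pin is upright in the notch: collar at top (242,214.5), 29 px (about 72 mm) from the empty bore at (213,212). The cup at (293,219) and the black pin at (364,211) haven't moved. Handing in.

Run:
```python
from h import *
print(atz("top",242,214.5,.076))
manip.sign_off()
```

```text
[0.48540282 0.15164147 0.076     ]
the job is handed in; nothing more can be done
```

The red bin pin is out of its bore and hanging upright by its collar in the notch of the green bracket. I released it, backed the arm away and handed the job in at about 13 s of the 32 s allowed.

- **Position:** in the last pictures the pin's collar measures at (0.485, 0.152), within 1–2 mm of the notch point I had measured. It lies flat on the bracket and the bore is empty.
- **Seating:** contact came at the same tool height as the original grasp, so the collar is resting on the bracket top.
- **Bystanders:** the black pulley pin, the glass tube shield and the larger red pin look unmoved.
- **Disagreements:** the two views differed by up to about 4 mm when I located things. At one check the finger appeared about 3 px from where the side camera's calibration predicted. I allowed for this by lining up pin and finger in the picture and moving the pin relative to where I gripped it. No check failed.

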